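# Check jar-clamp springs on the tester and put them away

### The job

Check the loose clamp springs on the spring tester one at a time, working up from the smallest to the largest: stand the spring on the plate, swing the arm over it, press the ram down to the marked height and no farther, hold it there about a second and read the dial. A spring that brings the needle past the bold tick is sound and goes upright into a flip-cap jar of its own; a weak one goes upright into the open glass reject dish. When all are done, leave both jar caps pressed fully shut, also that of an unused jar, leave the tester arm swung well clear of the plate, and leave the other things on the bench where they are.

Things in the scene. Friction and masses are not known exactly. Their poses are not given: they have to be found in the camera images.
- s1_mid (a point): Spring 1 in order of size (may be absent): captive steel coil spring, upright, 42 mm tall: foot flange 36 mm across, 6 mm thick; coil; top cup 26 mm across, 12 mm tall, that slides down up to 18 mm. Grip and lift it by the cup. Point: on its axis 21 mm above its underside; z = axis, up. About 100 to 120 g. At the marked height a sound spring takes about 12 N, a weak one 6.5 N
- s2_mid (a point): Spring 2 in order of size (may be absent): captive steel coil spring, upright, 42 mm tall: foot flange 44 mm across, 6 mm thick; coil; top cup 34 mm across, 12 mm tall, that slides down up to 18 mm. Grip and lift it by the cup. Point: on its axis 21 mm above its underside; z = axis, up. About 100 to 120 g. At the marked height a sound spring takes about 12 N, a weak one 6.5 N
- s3_mid (a point): Spring 3 in order of size (may be absent): captive steel coil spring, upright, 42 mm tall: foot flange 52 mm across, 6 mm thick; coil; top cup 42 mm across, 12 mm tall, that slides down up to 18 mm. Grip and lift it by the cup. Point: on its axis 21 mm above its underside; z = axis, up. About 100 to 120 g. At the marked height a sound spring takes about 12 N, a weak one 6.5 N
- s4_mid (a point): Spring 4 in order of size (may be absent): captive steel coil spring, upright, 42 mm tall: foot flange 60 mm across, 6 mm thick; coil; top cup 50 mm across, 12 mm tall, that slides down up to 18 mm. Grip and lift it by the cup. Point: on its axis 21 mm above its underside; z = axis, up. About 100 to 120 g. At the marked height a sound spring takes about 12 N, a weak one 6.5 N
- plate_centre (a point): Spring tester, fixed, place and yaw vary: grey block 30 mm high, from -65 to 175 mm in its x and -110 to 55 mm in its y from this point, the centre of the top of its round plate (72 mm across, 33 mm above the bench, 3 mm above the block). x points to the column (26 mm thick, 125 mm high, 135 mm away), z up
- swing (a joint): Tester's swinging arm, rad: grey bar 97 to 113 mm above the bench, turning about the column's upright axis, ram 135 mm from that axis. 0 = at its stop, ram over the plate's centre; positive = swung away to the tester's -y side, stop at 1.3. Stays where it is left (under 1 N at the knob). Starts at 0.9 to 1.15
- ram (a joint): Ram travel, m: 0 up, grows downward, stop 0.034; a light spring (2 to 5 N) lifts it. Its foot (32 mm) meets a spring on the plate at 0.010. Marked height: 0.022, within 2 mm, where the knob's underside is level with the top of the brass gauge pin on the arm, 35 mm from the ram towards the column. Never past 0.028. A sound spring at the mark needs about 15 N in all
- ram_knob (a point): Centre of the ram's black knob: upright cylinder 26 mm across, 30 mm tall, on a 10 mm rod, 170 mm above the bench when up, with 42 mm of free rod below it. Grip it from above, fingers closing across the arm (clear of the gauge pin), to swing the arm along its arc and press the ram down. z up
- needle (a joint): Needle of the flat force dial (52 mm white face looking up on the block, 60 mm in x and -75 mm in y from the plate's centre), rad: 0 unloaded (along the tester's -x), grows clockwise from above with the force on the plate. Bold tick at 1.5, small ticks 0.25 apart. At the marked height a sound spring reads about 2.0, a weak one 1.1
- cap0 (a joint): Flip cap of jar 0, rad, hinged along the rack's y axis 38 mm behind (+x of) the jar's centre, 37 mm above the bench: 0 shut, 2.0 wide open (stop). Stiff hinge: stays where it is left, moved by about 0.5 N at the lip; starts half open at 0.8 to 1.05, too little to load past; its lip is 75 mm from the hinge
- cap1 (a joint): Flip cap of jar 1, as cap0
- jar0_floor (a point): Jar 0 (at the rack's -y): centre of its inner floor, 9 mm above the bench. Clear round jar fixed in a white rack fixed to the bench (place and yaw vary); 72 mm outside, 62 mm inside, rim 36 mm above the bench, so a spring in it stands 15 mm proud. Rack axes: x from jar to hinge, y to jar 1 (110 mm away), z up. Holds one spring of any size
- jar1_floor (a point): Jar 1 (towards the rack's +y): centre of its inner floor; as jar 0
- cap0_top (a point): Centre of the outside of jar 0's white cap: a hollow cap 74 mm in diameter with a skirt 20 mm deep, this point 38 mm from the hinge line and 20.5 mm above it when shut (57 mm above the bench). Open it by pushing the lip up and back along its arc; shut it by sweeping it over from behind, then pressing on this face
- cap1_top (a point): Centre of the outside of jar 1's cap, as cap0's
- dish_floor (a point): Reject dish: a loose, shallow round glass dish without lid, 140 mm in diameter, 14 mm high, walls 2 mm, 180 g; this point is the centre of its inner floor, 3 mm above the bench
- bottle: Bystander: small amber bottle with black cap, 44 mm in diameter, 75 mm tall; origin under its centre
- beaker: Bystander: glass beaker, 66 mm in diameter, 85 mm tall; origin under its centre
- markerbox: Bystander: small plain brown box, 30 x 90 x 20 mm; origin under its centre
- petri: Bystander: closed glass culture dish, 90 mm in diameter, 15 mm high; origin under its centre
- stopper: Bystander: black rubber stopper, 38 mm in diameter at the top, 28 mm high; origin under its centre
- counter: Bystander: small grey plastic box, 70 x 50 x 35 mm; origin under its centre

How it is judged:
By the outcome, as a careful person would: the job done as asked, in the order asked, and still so for the second after the job is handed in, with the robot touching nothing.
Of s1, s2, s3, s4 only 3 to 4 are there at a start; the rules pass over those that are not, and their reading is None.
At some moment in a run one of s1, s2, s3, s4, dish may be knocked a few centimetres aside while the robot is not near it.
It also fails if it takes over 210 s, if anything falls off the work surface, if the arm or the gripper's body presses on something with over 40 N, if the wrist force passes 120 N, or if a joint passes its speed limit or range.

### The arm

A 6-joint arm with a two-finger parallel gripper is mounted at the origin on the work surface. World frame = base frame: x ahead of the robot, y to its left, z up, the work surface at z = 0. Lengths are in mm, angles in degrees, forces in N, time in s.
With the tool pointing down it reaches from about 325 to 925 mm from the base axis. Payload 3.1 kg.
Tool frame: the origin (TCP) lies at the very end of the fingers, on their centre line; the grasp point (between the pads) lies grasp_offset behind it (grasp_offset is the distance from the TCP to the grasp point, in mm); z points along the fingers, x is the direction in which the jaws open and shut, and the axes are right-handed (so a half turn about z gives the same grasp; the last joint's range is limited). The gripper opens to 85 mm and grips with 20 to 120 N. Pads are 22 mm wide; open, the fingers measure 114 mm over their backs; the gripper's body (76 mm by 85 mm) begins 54 mm behind the grasp point. The pads swing forward as they close: fully open they stand 13 mm farther back than shut.
Start: joints at [-81.085, 12.427, 92.441, -0, 75.132, -6.429], TCP at [165.403, -602.728, 231.3] pointing down, gripper open.
Joint ranges: [-157.48, 157.48], [-44.54, 120.13], [17.64, 146.25], [-64.5, 244.5], [7.68, 150.69], [-147.95, 147.95]. Speed limits (degrees/s): [159.86, 159.86, 180, 180, 180, 180].

### API

Orientations are given as [roll, pitch, yaw] about the fixed x, y, z axes, in that order (R = Rz(yaw) Ry(pitch) Rx(roll)).
In Python, from station import * gives the robot as it stands. Calls block until the motion is done:
- goto(position, orientation): joint-space move of the TCP to a pose.
- move_l(position, attitude=None, speed=150): straight line of the TCP; attitude=None keeps the orientation; speed is the mean speed in mm/s.
- move_j(angles): joint-space move.
- grip(opening, squeeze=None): finger opening in mm; squeeze is the grip in N (None keeps the last); returns when the fingers have stopped.
- wait(seconds).
- solve_ik(position, orientation): joint angles nearest the present ones, or None.
- get_obs(): the state.
- get_image(name): name is "side" or "top" or "wrist"; returns the picture (384x512x3 uint8, red, green, blue); there is no depth.
- get_calibration(name): a dict with "fx", "fy", "cx", "cy" (pixels), "R" (3x3) and "t" (3): a world point X has camera coordinates R X + t; the wrist camera has in their place "mount" (4x4, takes a point from camera to tool coordinates, whose origin is the TCP and whose axes are the tool frame's). Camera axes: x right, y down, z forward; pixel columns grow to the right and rows downward; lengths in mm; the calibration is good to about 2 mm. A picture is of the moment at which its call begins: read the wrist's pose just before it. get_calibration takes no time and is no camera call.
A pose or a line that the arm cannot do raises Unreachable and nothing moves.
- sign_off(): hands the job in, once; it reports no verdict.
Trained networks look in the newest picture that a camera, given by its name, has taken for a name from the list of things; names that differ only in an ending like _2 or _b are one class to them, and where a whole thing is asked for, a point or a joint stands for the part that bears it (a point fixed in the world has none). Each returns a list of dicts, best first, with "score" (0 to 1); they miss things now and then, are a little off and sometimes report something else, mostly with a low value. They report only what shows in the picture. A call takes as long as a camera call.
- spot_in(name, camera): "extent" ([centre column, centre row, width, height] in pixels, round what is visible of it).
- regions_of(name, camera): "region" (384x512 bool, what is visible of it) and "extent" ([centre column, centre row, width, height] in pixels, round what is visible of it).
The state is a dict: "t": time; "joint_pos": joint angles; "qvel": joint speeds; "effort": joint torques, N m; "tcp_pos": TCP position; "ee_rot": TCP orientation; "wrist_force": force on the tool from outside, world axes, zero at the start; "moment": the same for the moment, N m; "grip_width": finger opening in mm.
Only numpy, scipy, OpenCV 4.12 (cv2) and the standard library are available. Lean on these libraries where they do the work, as an engineer would, in place of code of your own. Each camera call takes 0.05 s, during which the arm holds its last target.

## Working session

There is one attempt and no reset: what is moved stays moved. The work goes in short steps, each a Python script; the robot and the scene stay as the last script left them, time stands still between calls to the robot, and variables do not carry over. Pictures are saved under pics/ and viewed, and the job is handed in when it is done.

```bash
ls; mkdir -p pics; python3 - <<'E'
from station import *
import cv2
o=get_obs(); print({k:o[k] for k in o})
for n in ("side","top","wrist"):
    im=get_image(n); cv2.imwrite(f"pics/a_{n}.png",im[:,:,::-1]); print(n,get_calibration(n))
E
```

```text
pics
{'t': 0.0, 'joint_pos': array([-8.10819419e+01,  1.24759072e+01,  9.25297953e+01,  1.46683060e-03,
        7.51334905e+01, -6.42746923e+00]), 'qvel': array([-0.06606724, -0.02082494, -0.0336539 ,  0.04662778,  0.04804141,
       -0.06136169]), 'effort': array([-5.68842934e-04, -3.96852922e+01, -3.03850865e+01, -2.56245721e-04,
        9.66976775e-03, -2.82287495e-06]), 'tcp_pos': array([ 165.31044531, -601.87991469,  229.96550053]), 'ee_rot': array([-1.79983010e+02,  1.38159464e-01, -7.46548302e+01]), 'wrist_force': array([-0.42377004, -0.0797957 ,  0.52558587]), 'moment': array([ 0.06265497, -0.00586645, -0.00504607]), 'grip_width': 85.47310785970345}
side {'fx': 413.1266147042767, 'fy': 413.1266147042767, 'cx': 257.3904001298044, 'cy': 187.36420193027584, 'R': array([[-0.79054663, -0.61231418, -0.01036211],
       [-0.46054465,  0.60558253, -0.6489749 ],
       [ 0.40365165, -0.50827271, -0.76073925]]), 't': array([447.92854478, 331.05099694, 943.79582763])}
top {'fx': 452.18482123174033, 'fy': 452.18482123174033, 'cx': 258.00152974356456, 'cy': 198.46156761106172, 'R': array([[ 0.02542688, -0.99961879, -0.01075856],
       [-0.99728197, -0.02462003, -0.06944435],
       [ 0.069153  ,  0.01249507, -0.99752781]]), 't': array([   6.56689963,  549.57280912, 1431.74868624])}
wrist {'fx': 273.54079717394694, 'fy': 273.54079717394694, 'cx': 255.4456847511398, 'cy': 191.92308811204242, 'mount': array([[ 9.99998689e-01,  1.62333506e-04, -1.61130396e-03,
         7.18307575e-01],
       [ 2.90754228e-04,  9.60799597e-01,  2.77243665e-01,
        -6.98688263e+01],
       [ 1.59314613e-03, -2.77243770e-01,  9.60798290e-01,
        -1.43368984e+02],
       [ 0.00000000e+00,  0.00000000e+00,  0.00000000e+00,
         1.00000000e+00]])}
```

View pics/a_top.png

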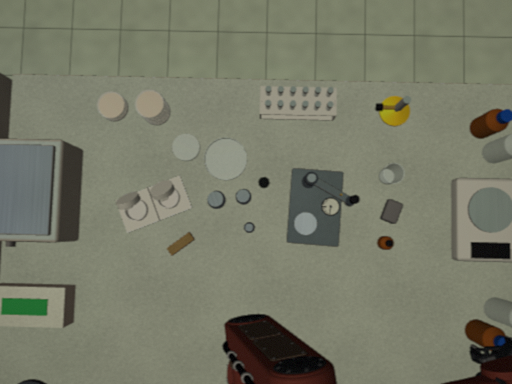

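View pics/a_side.png

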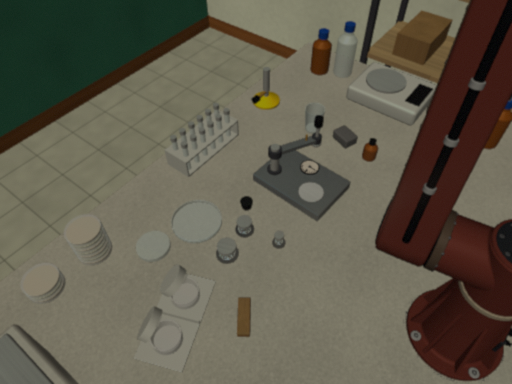

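View pics/a_wrist.png

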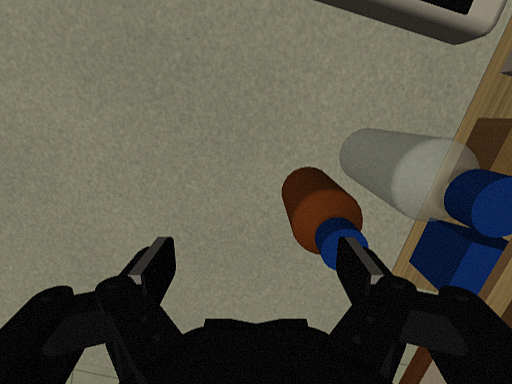

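```bash
cat > h.py <<'E'
from station import *
import numpy as np, cv2
from scipy.spatial.transform import Rotation as Rot
_n=[0]
def cam(name,obs=None):
    c=get_calibration(name)
    K=np.array([[c["fx"],0,c["cx"]],[0,c["fy"],c["cy"]],[0,0,1]])
    if name!="wrist":
        return K,np.array(c["R"]),np.array(c["t"])
    o=obs or get_obs()
    T=np.eye(4);T[:3,:3]=Rot.from_euler('xyz',o["ee_rot"],degrees=True).as_matrix();T[:3,3]=o["tcp_pos"]
    W=np.linalg.inv(T@np.array(c["mount"]))
    return K,W[:3,:3],W[:3,3]
def px2w(px,z,C):
    K,R,t=C
    d=R.T@np.linalg.solve(K,[px[0],px[1],1.]); o=-R.T@t
    return o+d*(z-o[2])/d[2]
def w2px(X,C):
    K,R,t=C; p=K@(R@np.asarray(X,float)+t); return p[:2]/p[2]
def shot(name,fn,crop=None,scale=1):
    o=get_obs(); im=get_image(name)
    s=im
    if crop: x0,y0,x1,y1=crop; s=im[y0:y1,x0:x1]
    if scale!=1: s=cv2.resize(s,None,fx=scale,fy=scale,interpolation=cv2.INTER_CUBIC)
    cv2.imwrite("pics/"+fn+".png",s[:,:,::-1]); return im,cam(name,o)
E
python3 - <<'E'
from h import *
for n in("top","side"):
    im,C=shot(n,"b_"+n,(90,110,450,280) if n=="top" else (120,80,400,380),2.2 if n=="top" else 2)
    for k,z in [("s1_mid",42),("s2_mid",42),("s3_mid",42),("s4_mid",42),("dish_floor",7),("ram_knob",185),("cap0",50),("needle",33),("stopper",28)]:
        print(n,k,[(round(d["score"],2),np.round(d["extent"]).astype(int).tolist(),np.round(px2w(d["extent"][:2],z,C)[:2]).astype(int).tolist()) for d in spot_in(k,n)[:4]])
print(get_obs()["t"])
E
```

```text
top s1_mid [(0.45, [250, 229, 13, 13], [452, 43])]
top s2_mid [(0.38, [160, 191, 23, 25], [563, 331])]
top s3_mid [(0.59, [245, 197, 15, 14], [552, 61]), (0.23, [385, 242, 17, 13], [420, -379])]
top s4_mid [(0.78, [219, 200, 18, 16], [541, 143]), (0.7, [128, 204, 25, 20], [521, 429])]
top dish_floor [(0.78, [227, 160, 46, 46], [673, 126])]
top ram_knob [(0.6, [356, 200, 13, 5], [540, -258]), (0.31, [324, 207, 69, 78], [518, -168])]
top cap0 [(0.7, [160, 191, 23, 19], [564, 329]), (0.59, [128, 202, 26, 21], [526, 430])]
top needle []
top stopper [(0.66, [266, 183, 8, 14], [599, -4]), (0.37, [188, 148, 33, 26], [705, 251]), (0.27, [392, 172, 29, 22], [643, -405])]
side s1_mid [(0.65, [278, 240, 13, 16], [449, 65])]
side s2_mid []
side s3_mid [(0.61, [246, 226, 14, 21], [542, 78])]
side s4_mid [(0.63, [228, 251, 20, 30], [531, 166])]
side dish_floor [(0.71, [174, 319, 87, 105], [527, 369]), (0.61, [196, 222, 53, 43], [678, 133])]
side ram_knob [(0.51, [320, 131, 10, 30], [512, -210])]
side cap0 [(0.74, [172, 281, 29, 33], [578, 314]), (0.74, [149, 326, 24, 36], [541, 421])]
side needle []
side stopper [(0.58, [246, 204, 15, 12], [595, 13])]
1.15
```

View pics/b_top.png

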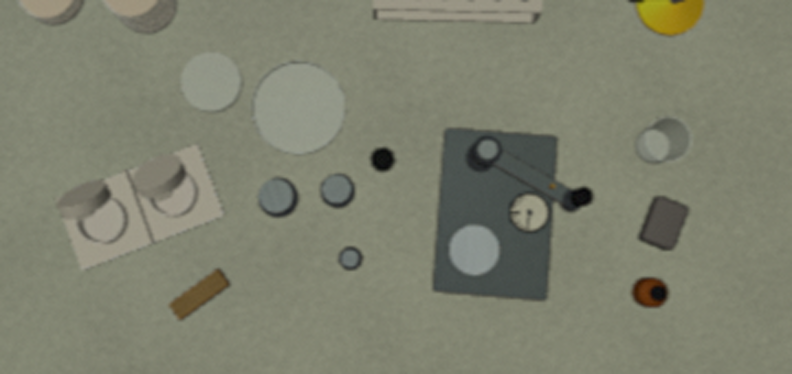

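View pics/b_side.png

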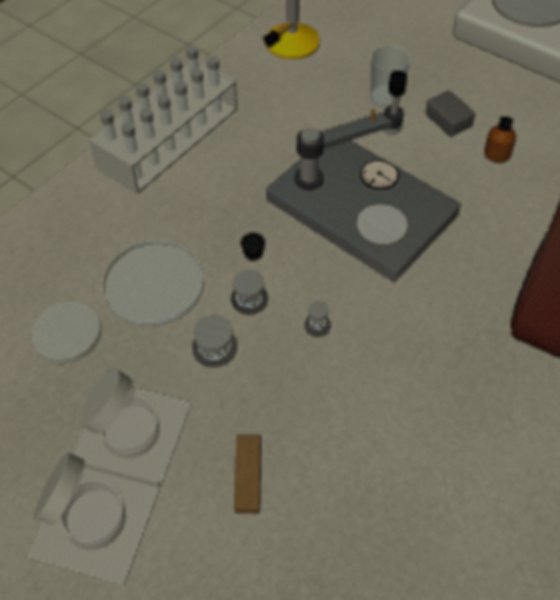

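```bash
python3 - <<'E'
from h import *
import station
print([k for k in dir(station) if not k.startswith('__')]); print(getattr(station,'grasp_offset',None))
t0=get_obs()["t"]
goto([490,-110,270],[180,0,90]); print(get_obs()["t"]-t0)
wait(0.3)
im,C=shot("wrist","c1"); np.save("c1.npy",np.array([*C[0].ravel(),*C[1].ravel(),*C[2]]))
for k in ["plate_centre","needle","ram_knob","swing","stopper"]:
    print(k,[(round(d["score"],2),np.round(d["extent"]).astype(int).tolist()) for d in spot_in(k,"wrist")[:4]])
goto([490,200,270],[180,0,90]); wait(.3)
im,C=shot("wrist","c2"); np.save("c2.npy",np.array([*C[0].ravel(),*C[1].ravel(),*C[2]]))
for k,z in [("s1_mid",42),("s3_mid",42),("s2_mid",42),("s4_mid",42),("dish_floor",7),("cap0",50),("stopper",28),("jar0_floor",9)]:
    print(k,[(round(d["score"],2),np.round(d["extent"]).astype(int).tolist(),np.round(px2w(d["extent"][:2],z,C)[:2]).astype(int).tolist()) for d in spot_in(k,"wrist")[:4]])
print(get_obs()["t"])
E
```

```text
['Unreachable', 'get_calibration', 'get_image', 'get_obs', 'goto', 'grasp_offset', 'grip', 'move_j', 'move_l', 'regions_of', 'sign_off', 'solve_ik', 'spot_in', 'wait']
18.700000000000003
2.125
plate_centre [(0.89, [181, 194, 200, 185])]
needle [(0.38, [184, 193, 0, 4])]
ram_knob [(0.6, [120, 235, 68, 61])]
swing [(0.67, [163, 244, 161, 81])]
stopper [(0.63, [329, 236, 27, 26])]
s1_mid [(0.92, [147, 140, 35, 26], [454, 53])]
s3_mid [(0.77, [170, 204, 38, 36], [545, 77])]
s2_mid [(0.58, [345, 226, 57, 37], [580, 330]), (0.37, [429, 200, 69, 35], [540, 447])]
s4_mid [(0.62, [226, 197, 38, 41], [534, 157])]
dish_floor [(0.88, [216, 272, 83, 80], [679, 132]), (0.31, [371, 182, 183, 125], [522, 376])]
cap0 [(0.97, [344, 225, 58, 37], [574, 326]), (0.93, [426, 202, 65, 37], [539, 437])]
stopper [(0.79, [131, 237, 33, 24], [602, 7])]
jar0_floor [(0.69, [370, 182, 180, 121], [521, 374])]
5.8083
```

View pics/c1.png

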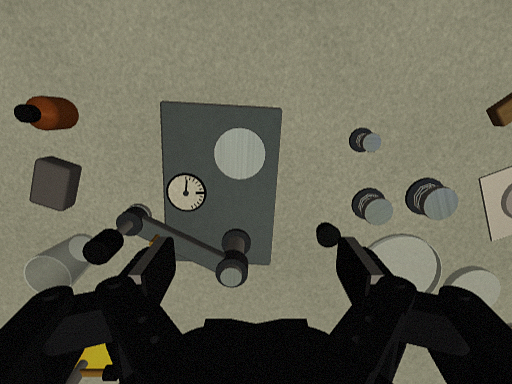

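View pics/c2.png

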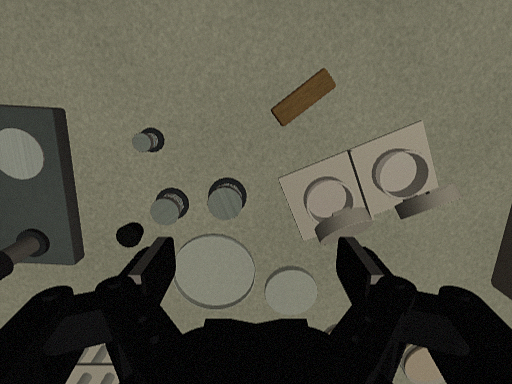

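```bash
python3 - <<'E'
import cv2
a=cv2.imread("pics/c1.png");b=cv2.imread("pics/c2.png")
cv2.imwrite("pics/z1.png",cv2.resize(a[90:300,80:290],None,fx=2.8,fy=2.8,interpolation=cv2.INTER_CUBIC))
cv2.imwrite("pics/z2.png",cv2.resize(b[110:240,110:260],None,fx=4,fy=4,interpolation=cv2.INTER_CUBIC))
cv2.imwrite("pics/z3.png",cv2.resize(b[110:250,270:470],None,fx=4,fy=4,interpolation=cv2.INTER_CUBIC))
E
```

```text
(no output)
```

View pics/z1.png

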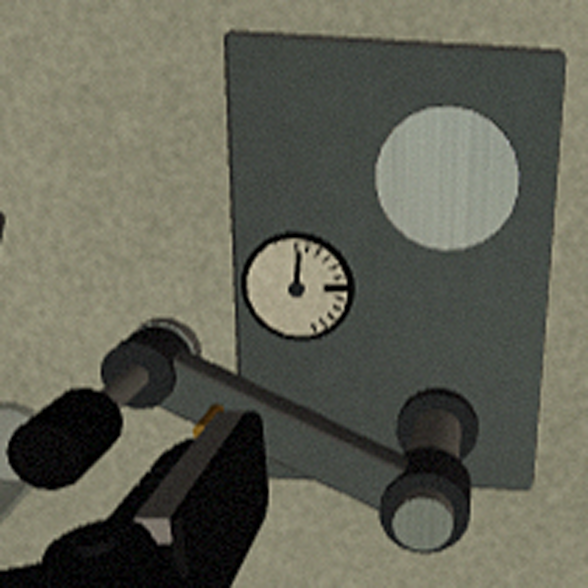

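View pics/z2.png

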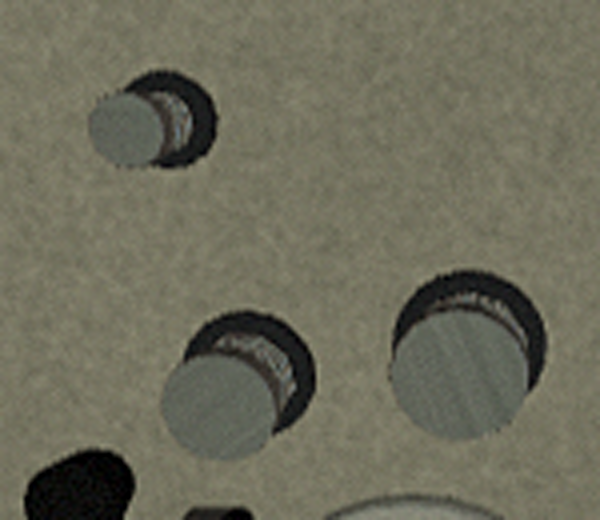

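View pics/z3.png

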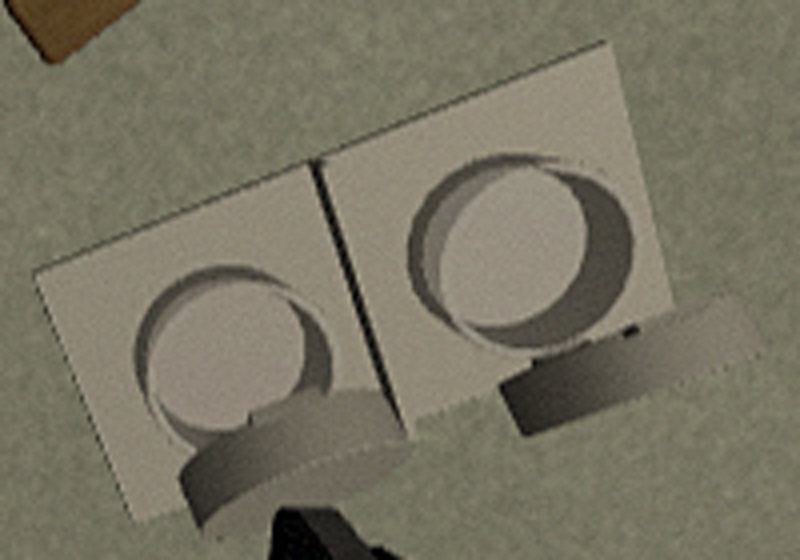

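```bash
python3 - <<'E'
from h import *
def ld(f):
    a=np.load(f); return a[:9].reshape(3,3),a[9:18].reshape(3,3),a[18:]
A,B=ld("c1.npy"),ld("c2.npy")
def pz(C,p,z): return np.round(px2w(p,z,C)[:2],1)
print("s1",pz(B,(142,142.25),42),"s3",pz(B,(165,211.5),42),"s4",pz(B,(225,203.5),42))
f1=lambda x,y:(80+x/2.8,90+y/2.8)
P=pz(A,f1(448,178),33);D=pz(A,f1(298,286),33)
print("plate",P,"dial",D)
for z in(113,119,125): print("col",pz(A,f1(425,523),z),pz(A,f1(425,523),z)-P,np.linalg.norm(pz(A,f1(425,523),z)-P))
d=D-P; print("dial rel",d,np.linalg.norm(d),np.hypot(60,75), "yaw",np.degrees(np.arctan2(d[1],d[0])-np.arctan2(-75,60)))
c=[pz(A,f1(*q),30) for q in((228,32),(565,52),(531,488))]; print("block corners",c,[np.degrees(np.arctan2(*(c[2]-c[1])[::-1])),np.degrees(np.arctan2(*(c[1]-c[0])[::-1]))],[np.linalg.norm(c[2]-c[1]),np.linalg.norm(c[1]-c[0])])
# knob
for z,q in((185,(48,465)),(155,(92,418))): print("knob",pz(A,f1(*q),z))
f3=lambda x,y:(270+x/4,110+y/4)
j1=pz(B,f3(520,252),36);j0=pz(B,f3(234,360),36);print("jars",j0,j1,np.linalg.norm(j1-j0),"yaw",np.degrees(np.arctan2(*(j1-j0)[::-1]))-90)
r=[pz(B,f3(*q),8) for q in((35,272),(605,42))];print(r,np.degrees(np.arctan2(*(r[1]-r[0])[::-1]))-90)
print("dish",pz(B,(214.5,271),14))
E
```

```text
s1 [457.1  46.7] s3 [556.   68.2] s4 [544.1 155.2]
plate [ 473.6 -132.1] dial [ 529.3 -210.6]
col [ 616.9 -140.7] [143.3  -8.6] 143.55782806938808
col [ 612.9 -140.1] [139.3  -8. ] 139.52953092446052
col [ 609.  -139.5] [135.4  -7.4] 135.60206488103339
dial rel [ 55.7 -78.5] 96.25351941617508 96.04686356149273 yaw -3.3020441542837475
block corners [array([ 404.4, -235.6]), array([413.7, -75.2]), array([649.2, -88.4])] [np.float64(-3.208126325874154), np.float64(86.68170287658707)] [np.float64(235.86964620315186), np.float64(160.66938102824693)]
knob [ 547.  -258.5]
knob [ 544.5 -258.4]
jars [541.1 304.7] [501.4 402.6] 105.64326765109081 yaw 22.073333274709654
[array([514.8, 234.3]), array([430.6, 437.1])] 22.54760799543854
dish [671.5 130.6]
```

```bash
python3 - <<'E'
from h import *
C=cam("top"); f=lambda x,y:(90+x/2.2,110+y/2.2)
for n,q,z in [("plate",(474,250),33),("dial",(529,213),33),("bl",(443,128),30),("tl",(557,137),30),("br",(545,300),30),("bl2",(432,290),30),("s1",(350,257),42),("s3",(337,189),42),("s4",(278,196),42),("dish",(299,108),14),("knob",(581,196),185),("j0",(172,193),36),("j1",(102,219),36),("stopper",(382,158),28)]:
    print(n,np.round(px2w(f(*q),z,C)[:2],1))
E
```

```text
plate [ 472.2 -131.9]
dial [ 527.4 -210. ]
bl [648.1 -84. ]
tl [ 638.9 -249.4]
br [ 403.2 -235.1]
bl2 [413.3 -72.9]
s1 [457.6  45.8]
s3 [554.6  67.1]
s4 [542.4 151.6]
dish [674.9 127.7]
knob [ 542.7 -254.1]
j0 [543.4 305.6]
j1 [503.3 405.3]
stopper [602.4   3.6]
```

```bash
cat >> h.py <<'E'
P=np.array([472.9,-132.0]); TY=-3.25
COL=P+135*np.array([np.cos(np.radians(TY)),np.sin(np.radians(TY))])
def D(y): return [180,0,y]
def st(msg=""):
    o=get_obs(); print(msg,"t%.1f"%o["t"],np.round(o["tcp_pos"],1),"yaw%.1f"%o["ee_rot"][2],"F",np.round(o["wrist_force"],1),"w%.1f"%o["grip_width"]); return o
def go(x,y,z,yaw): goto([x,y,z],D(yaw))
def lin(x,y,z,speed=150): move_l([x,y,z],None,speed)
E
python3 - <<'E'
from h import *
s=np.array([457.4,46.2])
go(*s,110,-93.25); grip(48,30); 
lin(*s,28.3); st("down")
grip(20,30); st("gripped")
lin(*s,90); o=st("lift")
shot("wrist","d1"); shot("side","d1s",(200,120,360,280),3)
E
```

```text
down t9.4 [457.9  46.2  28.7] yaw-93.2 F [-0.3  0.5 -0. ] w48.1
gripped t9.7 [458.6  46.1  29.4] yaw-93.2 F [ 0.6 -0.1  1.2] w24.5
lift t10.3 [456.9  46.3  89.7] yaw-93.3 F [-0.5  0.2 -1.6] w24.4
```

View pics/d1.png

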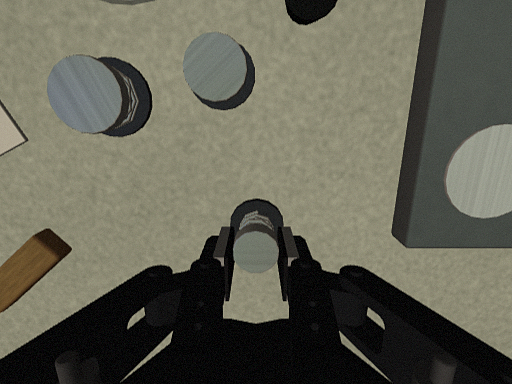

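View pics/d1s.png

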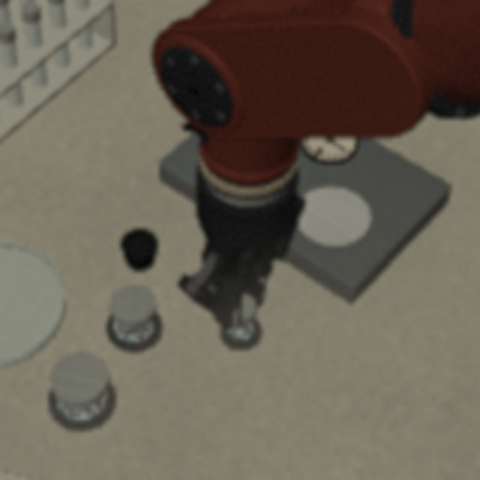

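```bash
cat >> h.py <<'E'
def cup_off(px,dz=13.5):
    o=get_obs(); X=px2w(px,o["tcp_pos"][2]+dz,cam("wrist",o)); return X[:2]-o["tcp_pos"][:2]
E
python3 - <<'E'
from h import *
print(cup_off((257,250)))
o=get_obs()
C=cam("wrist",o);print("s3,s4,plate",px2w((214.5,68),42,C),px2w((86,94),42,C),px2w((490,171),33,C))
go(*P,110,-93.25)
im,C=shot("wrist","e0")
lin(*P,64.5); st("near"); lin(*P,62.0,40); st("plate")
im,C=shot("wrist","e1")
grip(40); lin(*P,110); st("up")
im,C=shot("wrist","e2")
E
```

```text
[ 0.70875769 -1.53689445]
s3,s4,plate [554.69693127  66.25946017  42.        ] [543.91677431 151.84581803  42.        ] [ 474.61457123 -128.98655737   33.        ]
near t11.6 [ 472.6 -130.6   64.2] yaw-93.1 F [-0.2 -0.3 -0.3] w24.3
plate t11.9 [ 473.8 -132.    62.9] yaw-93.2 F [0.4 0.9 0.8] w24.5
up t12.7 [ 473.1 -132.1  110.2] yaw-93.3 F [ 0.9 -1.2  0.4] w40.0
```

View pics/e1.png

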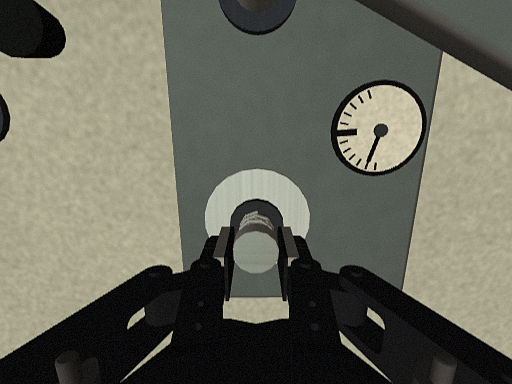

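View pics/e2.png

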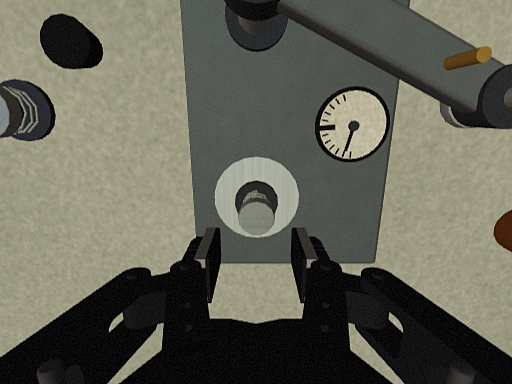

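```bash
python3 - <<'E'
from h import *
k=COL+135*np.array([np.cos(np.radians(176.75+65)),np.sin(np.radians(176.75+65))]); print(COL,k)
go(*k,235,-28.25); grip(60); st()
im,C=shot("wrist","f1"); print("pred",w2px([*k,185],C))
print([(d["score"],d["extent"]) for d in spot_in("ram_knob","wrist")[:2]])
E
```

```text
[ 607.68287553 -139.65352632] [ 543.78472046 -258.57377598]
 t14.3 [ 543.6 -258.2  234.7] yaw-28.2 F [ 0.3 -0.2  0.2] w60.2
pred [256.16723678 210.31249897]
[(0.66, [257.6, 207.0, 35.1, 38.4])]
```

View pics/f1.png

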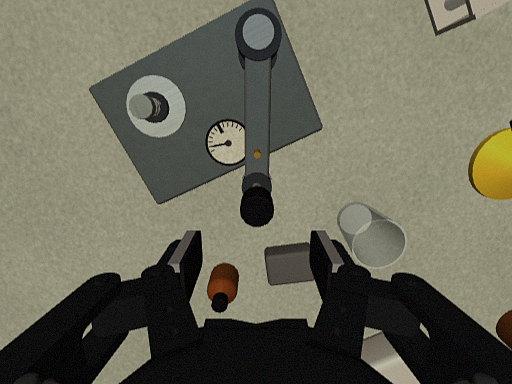

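```bash
cat >> h.py <<'E'
def knob_xy(s,r=135.0):
    a=np.radians(TY+180+s); return COL+r*np.array([np.cos(a),np.sin(a)])
def kyaw(s): return -90+TY+s
def swing(s0,s1,z,n=6,speed=120):
    for s in np.linspace(s0,s1,n+1)[1:]:
        move_l([*knob_xy(s),z],D(kyaw(s)),speed)
E
python3 - <<'E'
from h import *
S0=65.0
lin(*knob_xy(S0),158); st("at knob")
grip(15,50); st("gripped"); 
swing(S0,0,158); st("swung")
wait(.3); o=st("settled")
shot("wrist","g1")
E
```

```text
at knob t15.0 [ 544.3 -258.9  158.6] yaw-28.3 F [-0.2 -0.5  0.8] w60.2
gripped t15.4 [ 544.6 -259.1  159.2] yaw-28.2 F [ 0.4 -1.   0.7] w24.5
swung t17.6 [ 474.2 -133.   158.7] yaw-93.1 F [4.5 0.3 0.9] w24.5
settled t17.9 [ 474.2 -133.   158.6] yaw-93.2 F [ 6.3 -0.1  1. ] w24.5
```

View pics/g1.png

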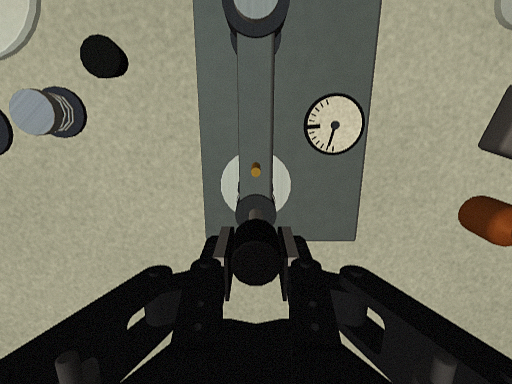

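```bash
cat >> h.py <<'E'
def press(x,y,zr0,tag,depth=22.0):
    """zr0: measured tcp z with ram up"""
    tgt=zr0-depth; o=get_obs(); lin(x,y,zr0-11,60); 
    zc=tgt+1.0; lin(x,y,zc,40)
    for i in range(6):
        wait(.1); z=get_obs()["tcp_pos"][2]; e=z-tgt
        if abs(e)<0.35: break
        zc-=e; lin(x,y,zc,30)
    st("pressed")
    F=[]
    for i in range(5):
        wait(.18); o=get_obs(); F.append((round(o["tcp_pos"][2]-zr0,2),round(o["wrist_force"][2],1)))
        if i in(2,4): shot("wrist",tag+str(i),(260,60,420,180),4)
    print(F); lin(x,y,zr0-0.6,60); wait(.1); st("released")
E
python3 - <<'E'
from h import *
k=knob_xy(-0.7); move_l([k[0]+1.5,k[1],158],D(kyaw(-.7)),60); wait(.3); st("stop?")
shot("top","h0",(250,140,390,250),5)
k=knob_xy(0)
move_l([k[0]+1.5,k[1],158],D(kyaw(0)),60); wait(.3); st("0")
press(k[0]+1.5,k[1],159.2,"h1_")
E
```

```text
stop? t18.5 [ 474.2 -132.9  158.1] yaw-93.8 F [ 2.5 -4.8  2.4] w24.1
0 t19.1 [ 474.2 -132.8  158. ] yaw-93.2 F [ 1.2 -5.1  1.5] w24.3
pressed t20.6 [ 474.3 -132.9  137.3] yaw-93.2 F [-4.5 -4.2 13.4] w24.5
[(np.float64(-21.93), np.float64(14.1)), (np.float64(-21.9), np.float64(14.3)), (np.float64(-21.94), np.float64(13.7)), (np.float64(-21.91), np.float64(14.4)), (np.float64(-21.94), np.float64(14.3))]
released t22.2 [ 474.3 -132.8  158.1] yaw-93.2 F [ 1.  -5.5  0.9] w24.6
```

View pics/h1_4.png

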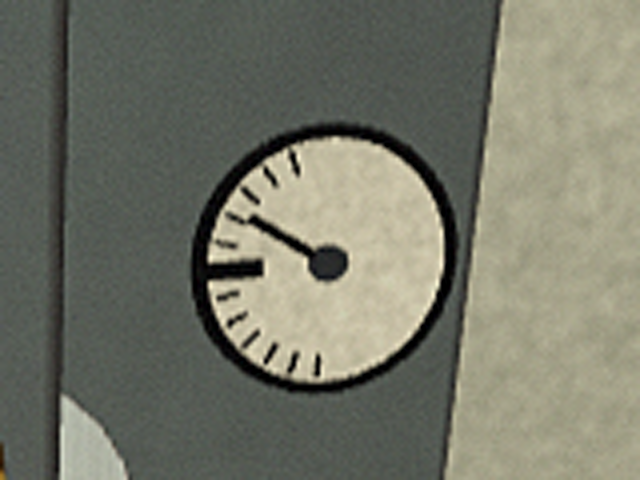

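View pics/h0.png

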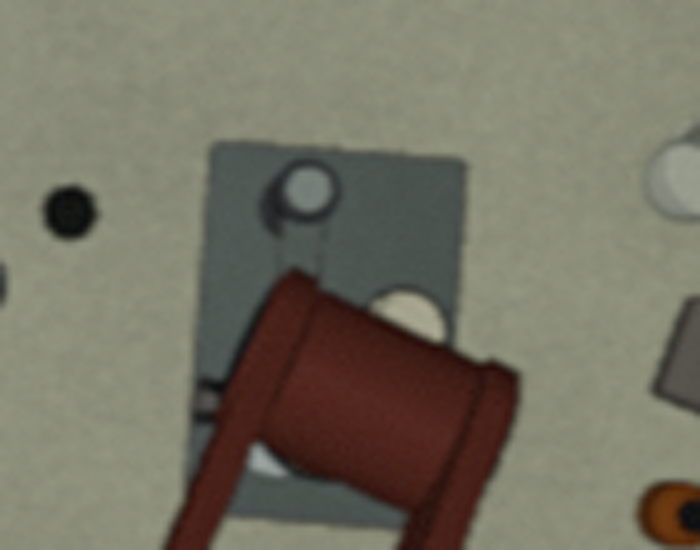

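```bash
python3 - <<'E'
from h import *
swing(0,66,158.5,5); st("back")
grip(60); k=knob_xy(66); lin(*k,215); st()
J0=np.array([542.3,305.2]); u=np.array([np.cos(np.radians(22.3)),np.sin(np.radians(22.3))])
go(*(J0-60*u),200,-67.7+180-360+180 if False else -67.7); grip(0)
st(); shot("wrist","i1"); shot("top","i1t",(100,160,210,250),5)
E
```

```text
back t24.3 [ 545.1 -259.4  158.1] yaw-27.4 F [ 2.1 -2.8  1.1] w24.5
 t25.2 [ 545.9 -259.7  215.1] yaw-27.3 F [ 0.2  0.7 -0.4] w60.1
 t27.8 [486.8 282.4 200. ] yaw-67.7 F [ 0.2  0.2 -0.8] w-0.1
```

View pics/i1.png

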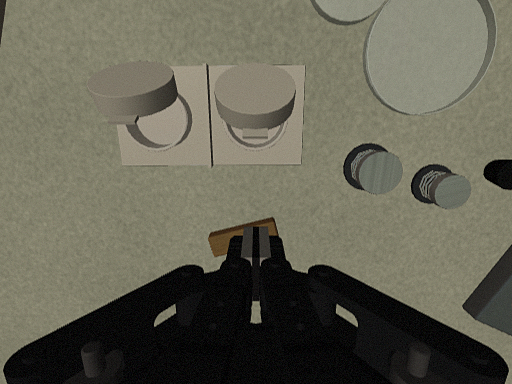

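```bash
cat >> h.py <<'E'
RY=22.3
U=np.array([np.cos(np.radians(RY)),np.sin(np.radians(RY))]); V=np.array([-U[1],U[0]])
J0=np.array([542.3,305.2]); J1=J0+110*V
def ropen(J,z=82,xmax=66):
    p=J-60*U; go(*p,140,-90+RY) ; grip(0)
    lin(*p,z); lin(*(J+5*U),z,120); f0=None
    for x in list(range(15,36,10))+list(range(40,xmax+1,4)):
        lin(*(J+x*U),z,100); o=get_obs(); f=-(o["wrist_force"][:2]@U); print(x,round(f,1),end="; ")
        if f>4: break
    print(); 
    lin(*(J+(x-45)*U),z,200); lin(*(J+(x-45)*U),200,200)
E
python3 - <<'E'
from h import *
ropen(J0); st()
go(*(J0-70*U),180,-67.7)
st(); im,C=shot("wrist","j1"); shot("side","j1s",(120,240,240,380),4)
print(w2px([*J0,36],C),w2px([*J1,36],C))
for d in regions_of("jar0_floor","wrist")[:3]: print(d["score"],d["extent"])
E
```

```text
15 -0.2; 25 -0.0; 35 0.5; 40 0.3; 44 -1.0; 48 0.1; 52 -0.4; 56 0.0; 60 -1.1; 64 3.6; 
 t33.3 [559.6 312.2 199. ] yaw-67.7 F [-0.1 -0.3 -0. ] w-0.1
 t33.8 [475.3 277.8 177.3] yaw-67.7 F [ 0.3  0.1 -0.2] w-0.4
[255.25785992 109.68017657] [144.83501262 109.70487242]
0.58 [187.1, 79.3, 242.3, 158.7]
```

View pics/j1.png

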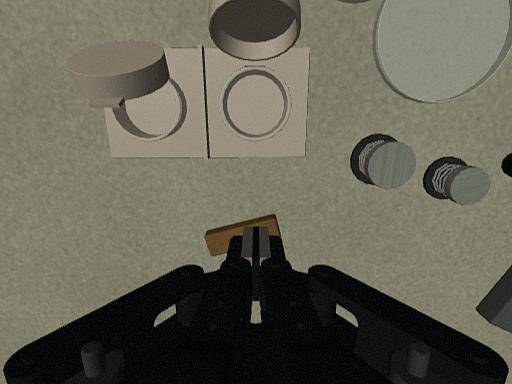

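View pics/j1s.png

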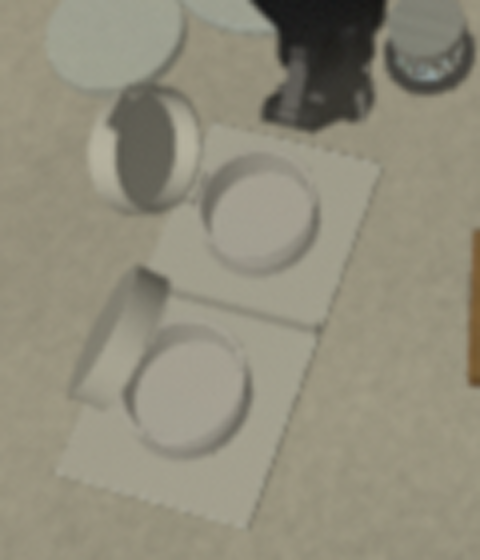

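```bash
python3 - <<'E'
from h import *
im=cv2.imread("pics/j1.png"); C=cam("wrist")
big=cv2.resize(im[40:170,195:325],None,fx=4.5,fy=4.5,interpolation=cv2.INTER_CUBIC)
for J,col in ((J0,(0,0,255)),(J0+5*U,(0,255,0))):
    for r,z in((36,36),(31,36),(31,9)):
        q=np.array([w2px([*(J+r*np.array([np.cos(a),np.sin(a)])),z],C) for a in np.linspace(0,6.28,60)])
        cv2.polylines(big,[((q-[195,40])*4.5).astype(int)],True,col,1)
cv2.imwrite("pics/j2.png",big)
E
```

```text
(no output)
```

View pics/j2.png

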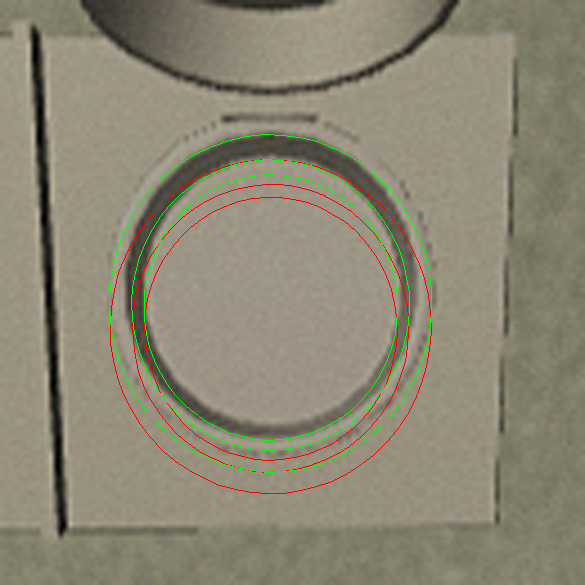

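```bash
cat >> h.py <<'E'
def jarview(tag,crop,C,im,Js,k=4.5):
    x0,y0,x1,y1=crop
    big=cv2.resize(im[y0:y1,x0:x1,::-1].copy(),None,fx=k,fy=k,interpolation=cv2.INTER_CUBIC)
    for J,col in zip(Js,((0,0,255),(0,255,0),(255,0,0))):
        for r,z in((36,36),(31,36),(31,9)):
            q=np.array([w2px([*(J+r*np.array([np.cos(a),np.sin(a)])),z],C) for a in np.linspace(0,6.28,60)])
            cv2.polylines(big,[((q-[x0,y0])*k).astype(int)],True,col,1)
    cv2.imwrite("pics/"+tag+".png",big)
E
python3 - <<'E'
from h import *
wait(.2);st()
im,C=shot("wrist","k1")
jarview("k2",(195,40,325,170),C,im,[J0,J0+5*U])
E
```

```text
t34.1 [478.5 278.9 180.3] yaw-67.7 F [-0.5 -0.6  0.7] w-0.2
```

View pics/k2.png

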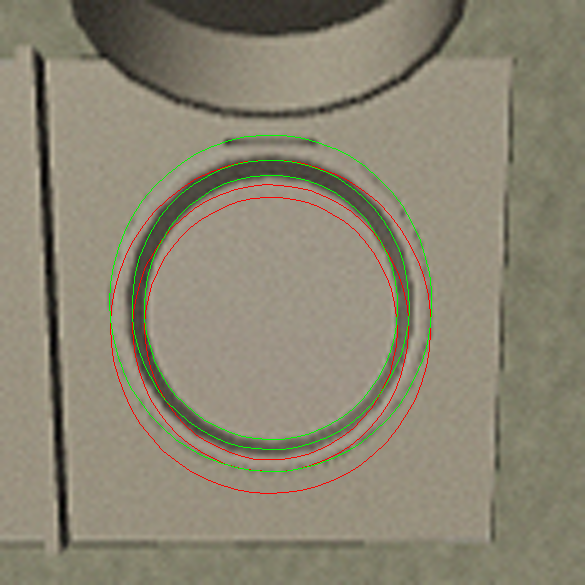

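```bash
sed -i 's/^J0=np.array.*/J0=np.array([546.1,307.2]); J1=J0+110*V/' h.py; python3 - <<'E'
from h import *
go(*P,120,-93.25); grip(45); lin(*P,61.8); wait(.1); st("on"); grip(20,30); lin(*P,125); st("lift")
go(*J0,110,-90+RY); lin(*J0,60); wait(.3); st("over jar")
im,C=shot("wrist","l1"); shot("side","l1s",(120,230,260,350),4)
E
```

```text
on t36.9 [ 474.  -132.5   63. ] yaw-93.3 F [-0.7 -0.8 -0.5] w44.9
lift t37.7 [ 472.4 -131.7  124.5] yaw-93.3 F [-0.6  1.4 -2.4] w23.9
over jar t40.1 [547.  307.6  61.4] yaw-67.7 F [ 0.2  0.4 -0.9] w24.1
```

View pics/l1.png

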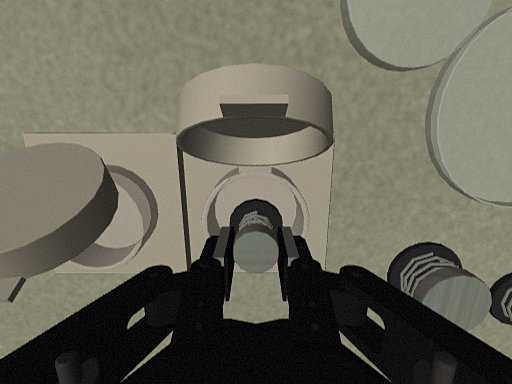

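View pics/l1s.png

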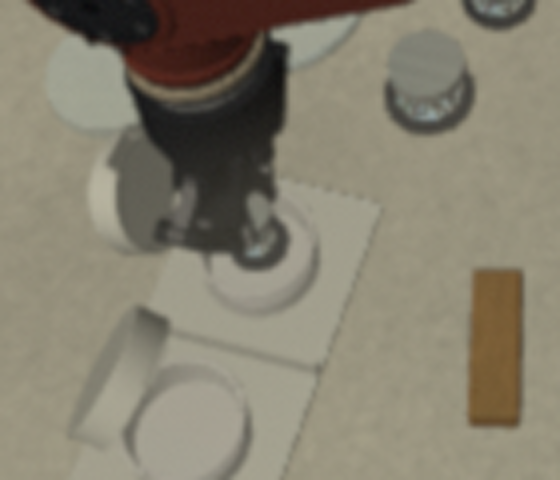

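```bash
python3 - <<'E'
from h import *
im=get_image("wrist"); C=cam("wrist")
jarview("l2",(180,150,340,290),C,im,[J0,J0+3*U],4)
lin(*J0,45); lin(*J0,38.0,50); wait(.1); st("low"); lin(*J0,37.2,50); wait(.1); st("low2")
grip(36); lin(*J0,120); wait(.3); st()
im,C=shot("wrist","l3"); shot("side","l3s",(120,230,260,350),4)
E
```

```text
low t40.9 [546.8 307.5  38.8] yaw-67.7 F [0.2 0.5 0.6] w24.2
low2 t41.3 [546.7 307.5  37.7] yaw-67.7 F [-0.3  0.9  1.6] w24.5
 t42.6 [545.4 306.8 118.7] yaw-67.7 F [-0.6  0.1  0.3] w35.9
```

View pics/l2.png

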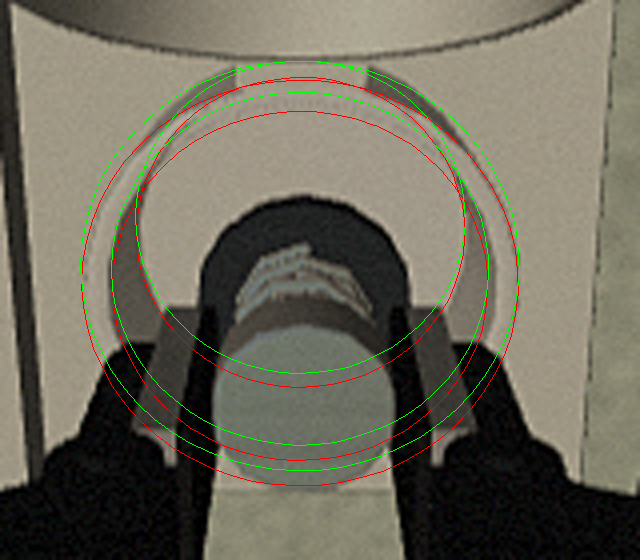

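View pics/l3.png

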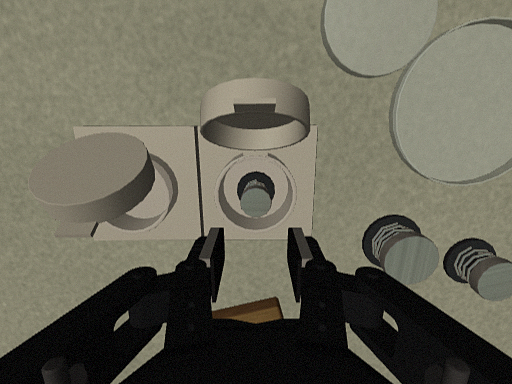

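```bash
cat >> h.py <<'E'
def rclose(J):
    go(*(J+112*U),130,-90+RY); grip(0); lin(*(J+112*U),75)
    lin(*(J+30*U),75,150); st("swept")
    lin(*(J+40*U),110,200); lin(*(J-5*U),115,200); lin(*(J-5*U),66,100)
    z=62
    while z>50:
        lin(*(J-5*U),z,50); wait(.1); o=get_obs(); f=o["wrist_force"][2]
        print(z,round(o["tcp_pos"][2],1),round(f,1),end="; ")
        if f>14: break
        z-=1.5
    print(); lin(*(J-5*U),130,200)
E
python3 - <<'E'
from h import *
rclose(J0)
go(*(J0-70*U),160,-90+RY);wait(.3)
st(); shot("wrist","m1"); shot("side","m1s",(120,230,260,350),4)
E
```

```text
swept t44.8 [575.1 319.1  76.4] yaw-67.7 F [-0.4 -0.1 -0.1] w-0.3
62 62.4 -0.9; 60.5 60.6 -0.2; 59.0 58.9 0.3; 57.5 57.6 0.7; 56.0 57.4 6.5; 54.5 57.3 12.8; 53.0 57.2 20.4; 
 t49.9 [481.6 280.6 159.1] yaw-67.7 F [-0.1 -0.7  0.2] w0.1
```

View pics/m1.png

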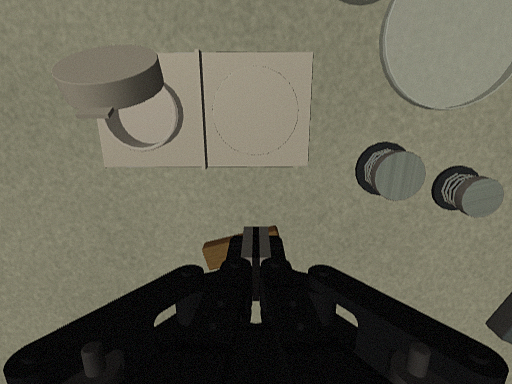

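View pics/m1s.png

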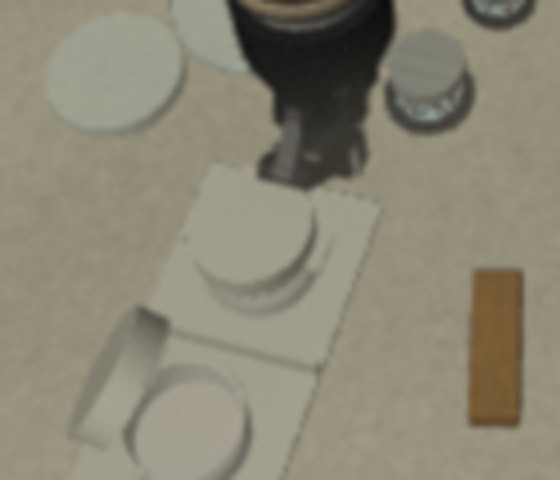

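```bash
python3 - <<'E'
from h import *
C=cam("wrist"); s3=px2w((483,196),42,C); s4=px2w((401,175),42,C); print(s3,s4)
go(545,110,200,0); grip(62); wait(.3); st()
im,C=shot("wrist","n1")
for k in("s3_mid","s4_mid"): print([(round(d["score"],2),np.round(d["extent"]),px2w(d["extent"][:2],42,C)) for d in spot_in(k,"wrist")[:2]])
print(w2px(s3,C),w2px(s4,C))
E
```

```text
[558.61769315  67.2272791   42.        ] [546.26329068 153.7070809   42.        ]
 t52.2 [545. 110. 200.] yaw-0.0 F [-0.8 -0.9  0.3] w62.2
[(0.92, array([266., 208.,  39.,  47.]), array([556.5300379 ,  73.25967576,  42.        ]))]
[(0.79, array([254., 136.,  48.,  47.]), array([543.4643837 , 156.24637477,  42.        ]))]
[267.42874057 213.05827214] [256.982577   138.18057047]
```

View pics/n1.png

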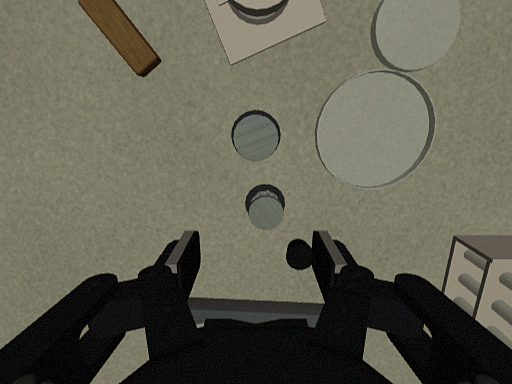

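```bash
python3 - <<'E'
from h import *
C=cam("wrist"); s=px2w((265.5,212),42,C)[:2]; print(s, px2w((255.5,137),42,C))
s=(s+np.array([556.5,67.0]))/2
go(*s,110,0); lin(*s,26.8); wait(.1); st("down"); grip(30,30); st("grip"); lin(*s,90); wait(.3); st("lift")
im,C=shot("wrist","o1")
E
```

```text
[556.36895527  68.51486151] [544.67956214 154.93955433  42.        ]
down t53.7 [558.3  67.9  28.8] yaw0.0 F [-0.1 -0.5  0.9] w61.9
grip t54.0 [557.5  67.8  27.7] yaw-0.0 F [1.6 0.  1.5] w40.5
lift t54.9 [555.5  67.7  88.8] yaw-0.0 F [ 0.8 -0.2 -0.7] w40.9
```

View pics/o1.png

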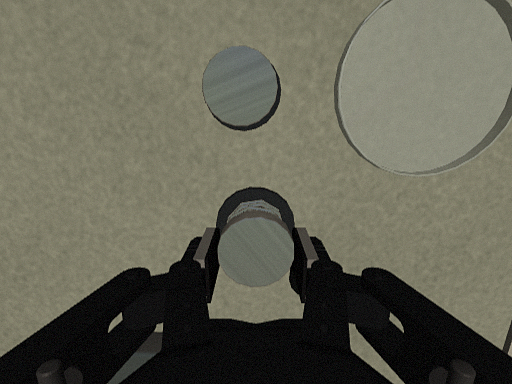

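```bash
python3 - <<'E'
from h import *
off=cup_off((256.5,248),15); print(off)
T=np.array([473.8,-132.8])
q=T-[0,off[1]]
go(*q,115,0); lin(*q,63); lin(*q,59.8,40); wait(.15); st("placed")
grip(62); lin(*q,120); 
go(*knob_xy(66),225,kyaw(66)); wait(.3); st()
im,C=shot("wrist","p1"); print("pred",w2px([*knob_xy(66),185],C))
E
```

```text
[0.05343364 2.54233515]
placed t56.7 [ 474.8 -135.7   60.7] yaw-0.0 F [ 1.  -0.1  1.2] w40.8
 t58.6 [ 545.1 -258.3  223.7] yaw-27.2 F [0.1 0.1 0.3] w62.3
pred [257.67000244 216.32144963]
```

View pics/p1.png

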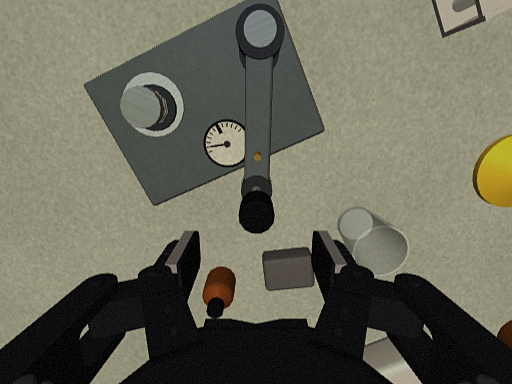

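```bash
cat >> h.py <<'E'
def test(tag,s0=66):
    k=knob_xy(s0)+[1,0.0]; lin(*k,158); grip(15,50); wait(.1); o=st("gripped"); zr0=o["tcp_pos"][2]
    for s in np.linspace(s0,0,6)[1:]: move_l([knob_xy(s)[0]+1.2,knob_xy(s)[1],158.5],D(kyaw(s)),120)
    wait(.1); st("over")
    k=knob_xy(0); press(k[0]+1.3,k[1],zr0,tag)
    for s in np.linspace(0,66,6)[1:]: move_l([knob_xy(s)[0]+1,knob_xy(s)[1],158.5],D(kyaw(s)),120)
    grip(60); lin(*(knob_xy(66)+[1,0]),215)
E
python3 - <<'E'
from h import *
test("q1_"); st()
E
```

```text
gripped t59.8 [ 547.5 -260.1  158.9] yaw-27.3 F [ 0.3 -1.2  2.4] w24.3
over t61.9 [ 474.7 -133.   158.7] yaw-93.2 F [ 1.3 -2.9  1.3] w24.5
pressed t63.5 [ 474.8 -132.9  137. ] yaw-93.2 F [-2.9 -3.9 14. ] w24.8
[(np.float64(-21.9), np.float64(13.6)), (np.float64(-21.91), np.float64(12.6)), (np.float64(-21.9), np.float64(14.8)), (np.float64(-21.89), np.float64(13.8)), (np.float64(-21.9), np.float64(13.6))]
released t65.1 [ 474.7 -132.9  158.2] yaw-93.2 F [ 1.2 -6.   1.5] w24.6
 t68.1 [ 546.9 -259.7  215.1] yaw-27.3 F [-0.3 -0.2 -0.6] w59.9
```

View pics/q1_4.png

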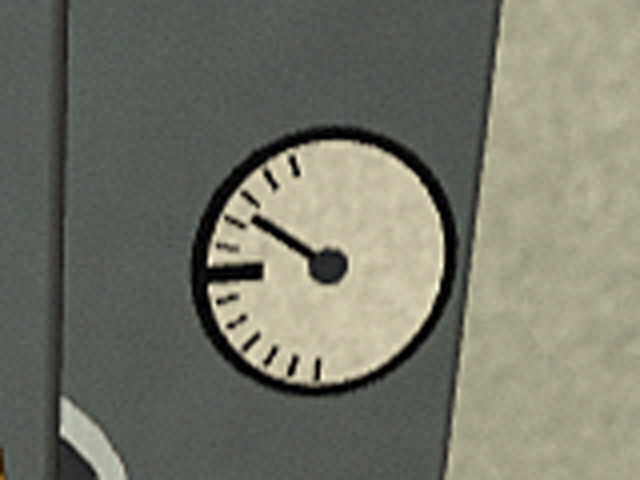

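```bash
python3 - <<'E'
from h import *
ropen(J1)
p=J1-70*U; go(*p,180,-90+RY); wait(.35); st()
im,C=shot("wrist","r1"); jarview("r2",(195,30,325,160),C,im,[J1,J1+2*U])
E
```

```text
15 -0.2; 25 0.4; 35 0.0; 40 0.4; 44 -0.0; 48 0.6; 52 -0.7; 56 -0.3; 60 4.9; 
 t76.4 [440.5 382.7 180.2] yaw-67.7 F [-0.2  0.2  0.2] w-0.2
```

View pics/r1.png

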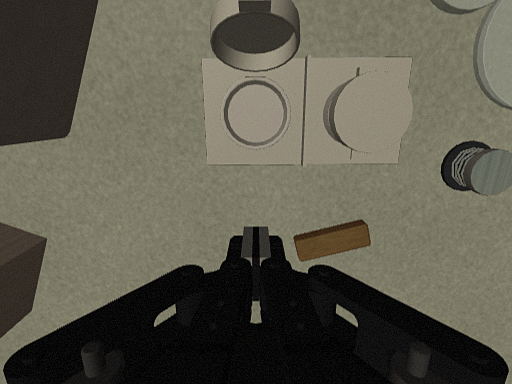

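View pics/r2.png

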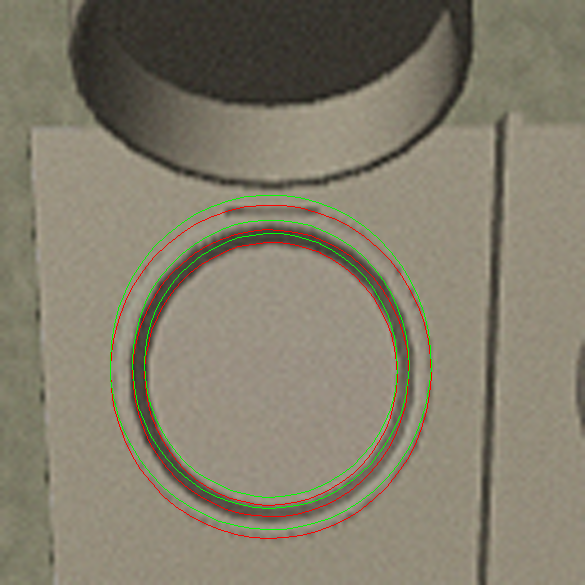

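```bash
python3 - <<'E'
from h import *
q=np.array([473.8,-132.8])
go(*q,120,-93.25); grip(62); lin(*q,59.8); wait(.1); st("on"); grip(30,30); lin(*q,125); wait(.1); st("lift")
go(*J1,115,-90+RY); lin(*J1,62); wait(.3); st("over jar")
im,C=shot("wrist","s1")
E
```

```text
on t79.6 [ 475.  -133.3   61.1] yaw-93.2 F [-0.1 -0.3  0.7] w62.1
lift t80.6 [ 472.4 -132.2  123.3] yaw-93.3 F [-0.2 -0.6 -0.6] w40.5
over jar t83.4 [505.2 409.5  63.4] yaw-67.7 F [-0.2 -0.4 -0.2] w40.8
```

View pics/s1.png

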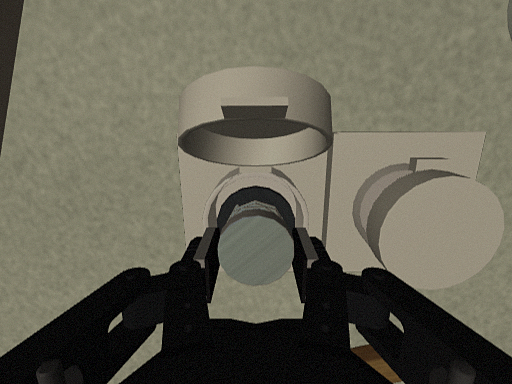

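```bash
python3 - <<'E'
from h import *
print(cup_off((256.5,248),15))
q=J1-1.2*U
lin(*q,48); wait(.15); st("rim")
for z in (44,40,37.5,36,35.2):
    lin(*q,z,60); wait(.1); o=st(str(z))
    if o["wrist_force"][2]>3.5: break
E
```

```text
[2.63061553 0.03782375]
rim t83.8 [503.4 408.7  48.3] yaw-67.7 F [-0.   0.4 -0.8] w40.5
44 t84.2 [503.3 408.5  44. ] yaw-67.7 F [-0.7 -0.3 -0.8] w40.4
40 t84.5 [503.2 408.5  39.9] yaw-67.7 F [-0.7 -0.1 -0.4] w40.7
37.5 t84.9 [503.6 408.7  37.9] yaw-67.7 F [-0.4  0.5  0.4] w40.4
36 t85.2 [503.6 408.8  36.4] yaw-67.7 F [ 2.1 -0.1  1.3] w39.9
35.2 t85.6 [503.7 408.7  35.5] yaw-67.7 F [0.3 0.2 1.8] w40.1
```

```bash
python3 - <<'E'
from h import *
q=J1-1.2*U
grip(56); lin(*q,120); wait(.3); st()
im,C=shot("wrist","t1")
E
```

```text
t86.9 [502.6 408.1 118.7] yaw-67.7 F [0.8 0.2 0.2] w55.8
```

View pics/t1.png

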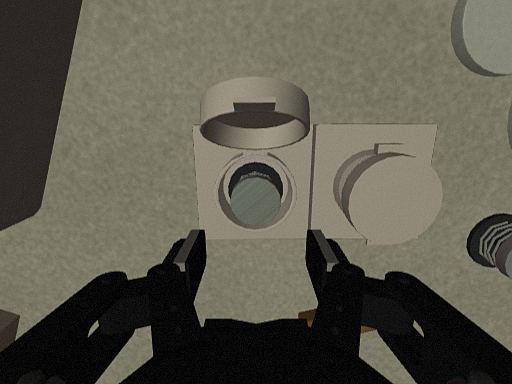

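```bash
python3 - <<'E'
from h import *
rclose(J1)
go(560,150,220,-93.25); grip(78); wait(.3); st()
im,C=shot("wrist","u1"); 
for k,z in(("s4_mid",42),("dish_floor",8)): print([(round(d["score"],2),np.round(d["extent"]),px2w(d["extent"][:2],z,C)) for d in spot_in(k,"wrist")[:2]])
shot("side","u1s",(100,180,260,350),4)
E
```

```text
swept t89.3 [533.3 421.   76.4] yaw-67.7 F [-0.1  0.5 -0.3] w0.4
62 62.5 0.2; 60.5 60.6 0.9; 59.0 58.9 -0.3; 57.5 57.6 1.3; 56.0 57.5 7.0; 54.5 57.3 13.3; 53.0 57.2 18.8; 
 t95.7 [560.  149.9 220. ] yaw-93.3 F [-0.6 -0.8 -0.3] w78.1
[(0.62, array([252., 181.,  46.,  46.]), array([551.08123567, 154.54086308,  42.        ]))]
[(0.85, array([243.,  64., 118., 127.]), array([687.09555126, 157.49542443,   8.        ]))]
```

View pics/u1.png

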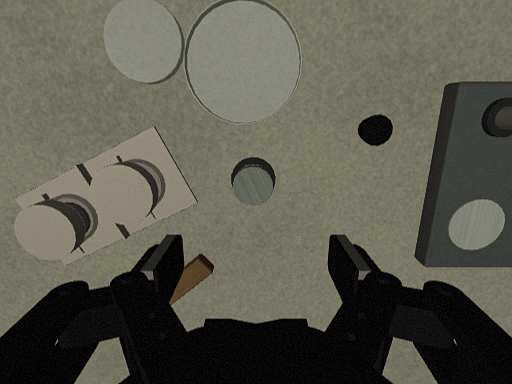

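View pics/u1s.png

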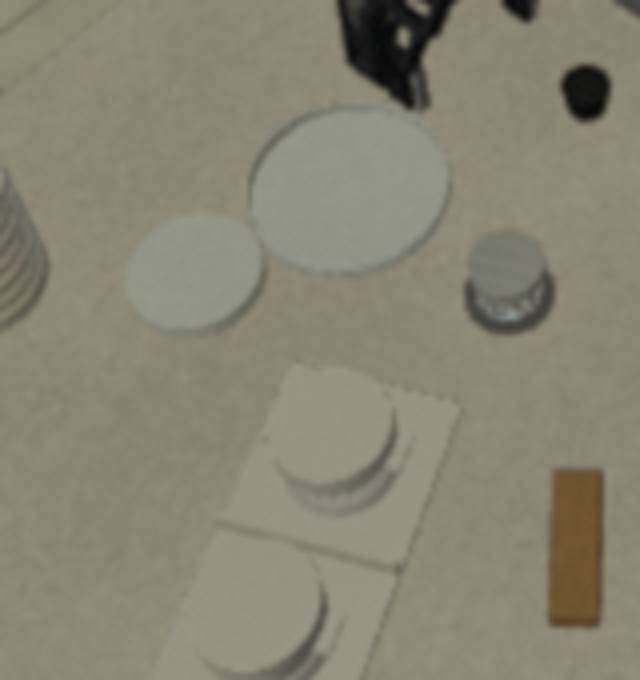

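```bash
python3 - <<'E'
from h import *
C=cam("wrist"); s=px2w((252.5,185.5),42,C)[:2]; print(s)
s=(s+np.array([543.8,152.5]))/2
go(*s,110,-93.25); lin(*s,25.3); wait(.15); st("down"); grip(40,30); st("grip"); lin(*s,95); wait(.25); st("lift")
im,C=shot("wrist","v1"); off=cup_off((256.5,246),16.5); print(off)
T=np.array([474.0,-132.6])
go(*T,115,-93.25); lin(*T,62); lin(*T,58.2,40); wait(.15); st("placed")
shot("wrist","v2")
E
```

```text
[545.55513923 154.04719628]
down t97.3 [546.4 153.6  27.2] yaw-93.2 F [ 0.2  0.2 -1.1] w78.1
grip t97.7 [545.1 153.4  25.7] yaw-93.2 F [0.4 0.5 0.7] w48.5
lift t98.5 [543.5 153.1  93.5] yaw-93.3 F [ 0.3  0.4 -1.1] w48.6
[ 4.59361338 -1.47737806]
placed t100.6 [ 474.9 -132.9   59.1] yaw-93.3 F [ 0.8  0.8 -0.1] w48.3
```

View pics/v2.png

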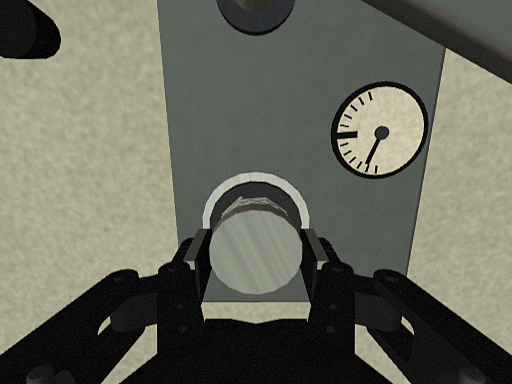

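```bash
python3 - <<'E'
from h import *
T=np.array([474.0,-132.6])
lin(*T,57.6,40); grip(75); lin(*T,120)
go(*knob_xy(66),225,kyaw(66)); wait(.25); grip(60)
shot("wrist","w0")
test("w1_"); st()
E
```

```text
gripped t104.7 [ 547.6 -260.1  158.9] yaw-27.3 F [ 1.  -0.7  1.4] w24.3
over t106.9 [ 474.7 -133.   158.8] yaw-93.2 F [ 0.9 -2.9  1.5] w24.5
pressed t108.0 [ 474.8 -132.9  137.1] yaw-93.2 F [-1.3 -4.1  8.9] w24.4
[(np.float64(-21.78), np.float64(7.6)), (np.float64(-21.72), np.float64(8.8)), (np.float64(-21.74), np.float64(9.2)), (np.float64(-21.74), np.float64(8.1)), (np.float64(-21.75), np.float64(8.4))]
released t109.7 [ 474.7 -132.8  158.2] yaw-93.2 F [ 2.5 -6.7  1.3] w24.3
 t112.7 [ 546.8 -259.7  215.1] yaw-27.3 F [ 0.5 -0.  -0.1] w60.0
```

View pics/w1_4.png

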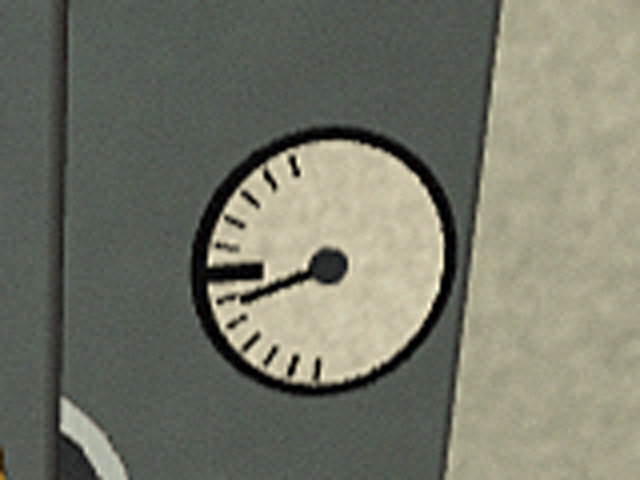

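View pics/w0.png

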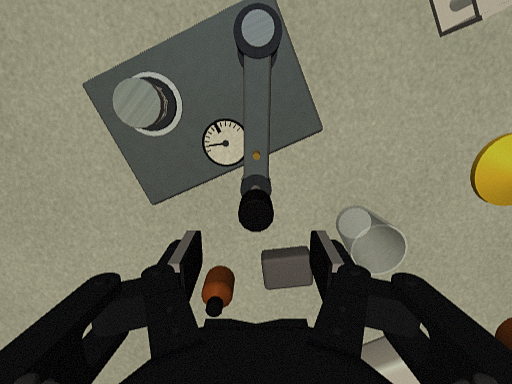

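```bash
python3 - <<'E'
from h import *
q=np.array([474.0,-132.6])
go(*q,120,-93.25); grip(75); lin(*q,57.8); wait(.15); st("on"); grip(40,30); lin(*q,130); wait(.2); st("lift")
go(640,150,170,-93.25); wait(.35); st()
im,C=shot("wrist","x1")
print([(round(d["score"],2),np.round(d["extent"]),px2w(d["extent"][:2],8,C)) for d in spot_in("dish_floor","wrist")[:2]])
print([(round(d["score"],2),np.round(d["extent"])) for d in spot_in("dish_floor","top")[:2]])
E
```

```text
on t114.9 [ 475.4 -133.2   59.2] yaw-93.2 F [ 0.7 -0.3  0.5] w74.7
lift t116.1 [ 472.8 -132.1  128.4] yaw-93.3 F [-0.2 -0.3 -1.5] w48.7
 t117.7 [640.  149.1 170.1] yaw-93.3 F [ 1.   0.3 -0.2] w48.3
[(0.81, array([246., 130., 128., 128.]), array([692.93543425, 156.38451349,   8.        ]))]
[(0.66, array([217., 157.,  43.,  42.])), (0.61, array([160., 206.,  67.,  55.]))]
```

View pics/x1.png

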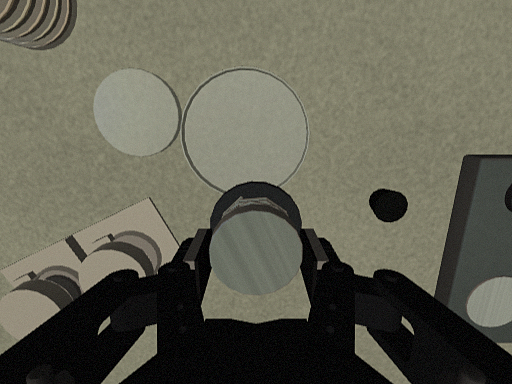

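```bash
python3 - <<'E'
from h import *
q=np.array([687,157.])
go(*q,80,-93.25); lin(*q,45); 
for z in (34,31,29,28,27):
    lin(*q,z,60); wait(.12); o=st(str(z))
    if o["wrist_force"][2]>2.5: break
grip(68); lin(*q,120); go(600,150,200,-93.25); wait(.35); st()
shot("wrist","y1"); shot("side","y1s",(100,100,400,320),2.6); shot("top","y1t",(90,110,450,280),2.2)
E
```

```text
34 t119.2 [687.2 157.   34.2] yaw-93.2 F [ 0.2 -0.7 -1.7] w48.8
31 t119.5 [687.  157.   30.9] yaw-93.2 F [ 1.   0.8 -1.5] w48.6
29 t119.9 [687.4 157.1  29.4] yaw-93.2 F [0.2 0.7 0.6] w48.9
28 t120.2 [687.3 157.1  28.3] yaw-93.2 F [-0.  -0.6 -0.2] w48.3
27 t120.6 [687.3 157.1  27.2] yaw-93.2 F [0.4 1.3 0.8] w48.6
 t122.6 [600.1 149.9 198.5] yaw-93.3 F [0.1 0.8 0.2] w68.0
```

View pics/y1.png

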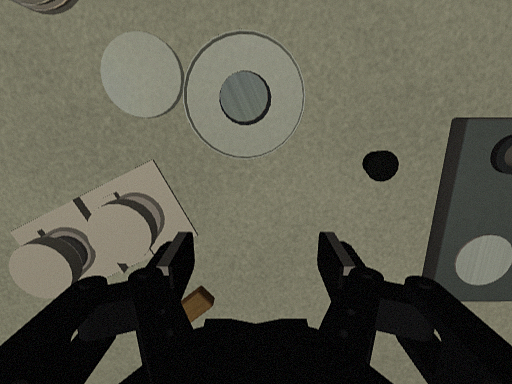

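View pics/y1s.png

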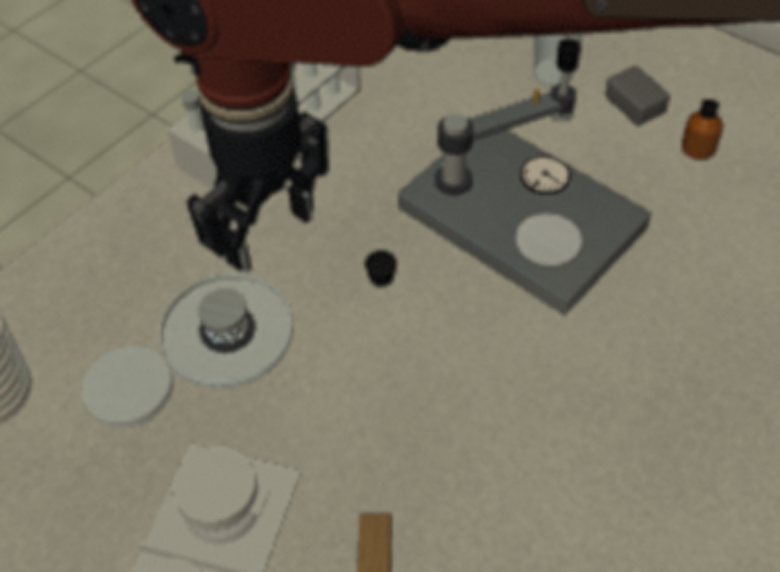

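View pics/y1t.png

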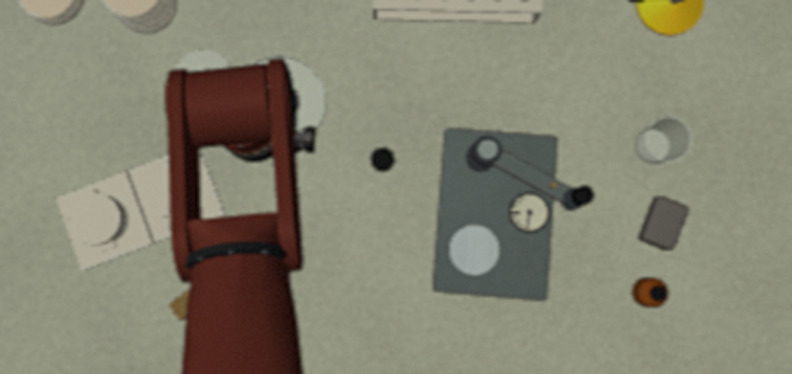

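```bash
python3 - <<'E'
from h import *
print(sign_off()); st()
E
```

```text
the job is handed in; nothing more can be done
None
the job is handed in; nothing more can be done
```

The job is handed in. Three springs were on the bench (1, 3 and 4; there was no spring 2). I tested them from smallest to largest, holding each for about a second at 21.7–21.9 mm of ram travel.

| Spring | Dial reading (bold tick 1.5) | Press force, about | Result | Where it is now |
|---|---|---|---|---|
| 1 | 2.0 | 14 N | sound | jar 0 |
| 3 | 2.0 | 14 N | sound | jar 1 |
| 4 | 1.2 | 8.5 N | weak | reject dish |

- **Springs:** the wrist pictures taken after each placing show springs 1 and 3 upright in their jars. The last pictures show spring 4 upright in the dish.
- **Caps:** both are pressed shut. Each stopped at 57.2 mm under about 19–20 N, against 57 mm nominal.
- **Tester arm:** it is swung about 66° clear of the plate.
- **Dish:** it had been knocked a few centimetres before I placed spring 4. I found it again and left it where it was, close to the closed culture dish.
- **Bystanders:** I did not touch any of them, and those in view in the last pictures had not moved. I did not measure them again. In the last top view the robot arm hides parts of the dish, culture dish, jar 0 and brown box.
- **One disagreement:** the first overhead estimates of jar position were about 4 mm off. I corrected them from a close-up taken once the arm had settled, before placing the first spring.

The job took about 123 s of the 210 s allowed.

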